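Hold the slide plate flush on the tilted chute bed

ROBOT

A 7-joint arm with a two-finger parallel gripper is mounted at the origin on the work surface. World frame = base frame: x ahead of the robot, y to its left, z up, the work surface at z = 0. Lengths are in m, angles in degrees, forces in N, time in s.
With the tool pointing down it reaches from about 0.4 to 0.85 m from the base axis. Payload 4.5 kg.
Tool frame: the origin (TCP) lies midway between the tips of the shut fingers; the grasp point (between the pads) lies 19 mm behind it (ctrl.pinch_z is the distance from the TCP to the grasp point, in m); z points along the fingers, y is the line along which they close (so a half turn about z gives the same grasp; the last joint's range is limited). The gripper opens to 88 mm and grips with 3 to 60 N. Pads are 18 mm wide; open, the fingers measure 123 mm over their backs; the gripper's body (75 mm by 187 mm) begins 45 mm behind the grasp point.
Start: joints at [-63.495, 39.483, -11.15, 89.685, 9.013, 51.709, -12.324], TCP at [0.26, 0.568, 0.239] pointing down, gripper open.
Joint ranges: [-172.22, 172.22], [-26.19, 119.32], [-84.43, 86.54], [7.71, 146.69], [-57.33, 237.33], [2.42, 119.75], [-152.13, 152.13]. Speed limits (degrees/s): [147.25, 147.25, 180, 180, 180, 180, 180].

INTERFACE

Orientations are given as [roll, pitch, yaw] about the fixed x, y, z axes, in that order (R = Rz(yaw) Ry(pitch) Rx(roll)).
In Python, from bench import ctrl, eyes gives the robot as it stands. The module is installed in compiled form; this text tells all that it offers.
- The arm moves only by the tool servo_tool, never from a script. Its argument "deltas" is a list of rows, each an object with "slide": the shift along the tool's x, y, z in units of 0.12 m (1.0 is 0.12 m), a list of three; "spin": the turn about the tool's z in units of pi/2 rad (1.0 is pi/2 rad); "claw": the opening, from 0 (shut) to 1 (fully open). A call has exactly 10 rows; each row is the pose to reach, as a shift and turn from the pose commanded when the call began, along the tool's axes at that moment; what a row does not reach only later rows make up. A row lasts 1/12 s, in which the tool goes at most 41.7 mm and 7.16 degrees, less where a joint would pass 70% of its speed; a pose out of reach is approached as far as the arm can. A call with a number of a shift or a turn outside -1 to 1 is refused whole. A call with a gripper value outside its range is refused whole. The fingers move at their own pace and stop on an object; "grip_force" is the grip in N (left out, the last holds). Time passes only in rows, so rows that repeat a pose let the fingers close, or fill a call up. It gives the time, the measured TCP pose, the force, the opening and the grip force at its end, in the units of the state.
- ctrl.get_obs(): the state, without advancing time (a new reading comes with each control period).
- eyes.snapshot(name): name is "scene" or "top"; returns (picture, depth): 480x640x3 uint8, red, green, blue; 480x640 float32, m along the optical axis (not along the pixel's ray), 0 where there is no reading.
- eyes.calibration(name): a dict with "camera_matrix" (3x3 intrinsics, pixels), "extrinsics" (4x4, takes a point from camera to world coordinates). Camera axes: x right, y up, looking along -z (the intrinsics and any distortion apply to the point x, -y, -z); pixel columns grow to the right and rows downward; lengths in m; the calibration is good to about 2 mm. A picture is of the moment at which its call begins. calibration takes no time and is no camera call.
- ctrl.hand_in(): hands the job in; it is judged then, once.
The state is a dict: "time_s": time; "qpos": joint angles; "joint_vel": joint speeds; "effort": joint torques, N m; "eef_pos": TCP position; "eef_rot": TCP orientation; "ft_force": force on the tool from outside, world axes, zero at the start; "torque": the same for the moment, N m; "opening": finger opening in m; "gripper_force": force on a finger pad.
Only numpy, scipy, OpenCV 4.12 (cv2) and the standard library are available. Lean on these libraries where they do the work, as an engineer would, in place of code of your own. Each camera call takes 0.05 s, during which the arm holds its last target. There are 200 camera calls.

TASK

Tighten the wing nut on the shaft clamp beside the tilted chute bed: turn it clockwise (seen from above) until it stops. Then pick up the loose aluminium slide plate by its grip bar, tilt it to the slope of the bed, lay it squarely on the bed edge to edge and press it gently so that it sits flush and the bed's rubber buffers give a few millimetres; finish while still holding it pressed there, without letting go. Leave the jar, the wooden rod block and the wrench where they are.

Things in the scene. Friction and masses are not known exactly. Their poses are not given: they have to be found in the camera images.
- nut_grip (a point): Middle of the wings, on the axis, of a steel wing nut on a vertical bolt. It sits on the aluminium shaft clamp (34 x 34 mm, 70 mm high) left of the bed seen from the robot. The wings are one flat bar 50 mm long, 10 mm thick, 28 mm high (14 mm above and below this point) on a stem 12 mm thick, 15 mm high. x lies along the wings and turns with the nut; z is up.
- nut (a joint): Turn of the wing nut in rad, growing clockwise as seen from above; it starts loose, between 0 and 0.25, and stops hard at 1.3 (tight). Needs about 0.06 N m; stays where it is left.
- bed: Tilted flat steel plate 120 x 90 x 8 mm, hinged along its lower edge, which faces the robot. Origin: centre of the top face; x up the slope (120 mm side), y level (90 mm side), z normal to the face. Slope 0.2 to 0.55 rad, stiff: hand pressure does not change it. On rubber buffers it gives along its normal only, from about 1 N, then 0.8 N per mm, bottoming at 10 mm. Nothing stands above the face.
- plate: Loose aluminium slide plate, 120 x 90 x 6 mm, about 0.22 kg, with a black plastic grip bar upright on its middle: 50 mm long (along x), 14 mm thick (along y), from 6 to 46 mm above the underside. Origin: centre of the underside; x along the 120 mm side, y along the 90 mm side, z up. Starts flat on the plywood board (12 mm thick). Either way round is right.
- plate_grip (a point): Point in the middle of the plate's grip bar, 30 mm above the underside, axes as the plate's.
- jar: Closed amber jar, 66 mm across, 100 mm high, bystander; origin at the centre of its underside.
- rod_block: Wooden block 60 x 45 x 50 mm with a steel rod 130 mm long lying across its top, bystander; origin at the centre of its underside.
- wrench: Steel wrench about 160 mm long lying on the board, bystander; origin at its underside, x along it.
Not all that is in view belongs to the job. What is shaped like the plate but green or yellow is not meant.

How it is judged:
By the outcome, as a careful person would: the job done as asked, in the order asked, and still so for the second after the job is handed in, while the arm keeps its last pose, push and grip.
It also fails if it takes over 51 s, if anything falls off the work surface, if the arm or the gripper's body presses on something with over 40 N, if the wrist force passes 120 N, or if a joint passes its speed limit or range.

## Working session

There is one attempt and no reset: what is moved stays moved. The work goes in short steps, Python scripts to look and compute and a tool call to move; the robot and the scene stay as the last step left them, time stands still between calls to the robot, and variables do not carry over. Pictures are saved under pics/ and viewed, at most 10 in all, crops included, and the job is handed in when it is done.

Besides the shell and the picture viewer there is one more tool, called after "Call:" in YAML: its name, and indented under it one key for each argument. servo_tool: Moves the arm, as the interface text tells. Shifts and turns lie within -1 to 1; 1 stands for 0.12 m of shift or pi/2 rad of turn. Its arguments: {"type":"object","properties":{"deltas":{"type":"array","items":{"type":"object","properties":{"slide":{"type":"array","items":{"type":"number"}},"spin":{"type":"number"},"claw":{"type":"number"}}}},"grip_force":{"type":"number"}},"required":["deltas"]}

```bash
mkdir -p pics
python3 - <<'E'
from bench import ctrl,eyes
import cv2,numpy as np
o=ctrl.get_obs();print({k:np.round(v,3).tolist() for k,v in o.items()},ctrl.pinch_z)
for n in("scene","top"):
    p,d=eyes.snapshot(n);c=eyes.calibration(n);print(n,np.round(c["camera_matrix"],1).tolist(),np.round(c["extrinsics"],3).tolist(),[k for k in c])
    cv2.imwrite(f"pics/{n}0.png",p[:,:,::-1]);np.savez(f"{n}0.npz",p=p,d=d,K=c["camera_matrix"],E=c["extrinsics"])
E
```

```text
{'time_s': 0.0, 'qpos': [-63.497, 39.533, -11.145, 89.746, 9.012, 51.708, -12.324], 'joint_vel': [-0.049, 0.036, 0.056, -0.117, 0.009, -0.028, -0.09], 'effort': [-0.001, -52.758, -1.267, -15.343, -0.053, 0.007, 0.0], 'eef_pos': [0.26, 0.568, 0.238], 'eef_rot': [-179.895, 0.007, 155.439], 'ft_force': [0.149, -0.296, 0.268], 'torque': [0.008, 0.037, 0.019], 'gripper_force': 0.0, 'opening': 0.088} 0.0187
scene [[482.4, 0.0, 318.5], [0.0, 482.4, 239.6], [0.0, 0.0, 1.0]] [[0.327, -0.661, 0.675, 1.457], [0.945, 0.237, -0.225, -0.473], [-0.011, 0.712, 0.702, 1.08], [0.0, 0.0, 0.0, 1.0]] ['camera_matrix', 'extrinsics']
top [[533.9, 0.0, 323.0], [0.0, 533.9, 242.7], [0.0, 0.0, 1.0]] [[0.022, 0.976, -0.218, 0.163], [-1.0, 0.02, -0.011, -0.152], [-0.006, 0.218, 0.976, 1.629], [0.0, 0.0, 0.0, 1.0]] ['camera_matrix', 'extrinsics']
```

View pics/top0.png

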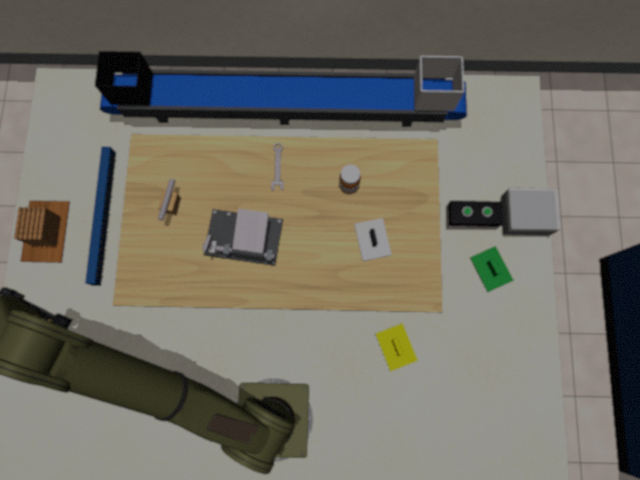

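View pics/scene0.png

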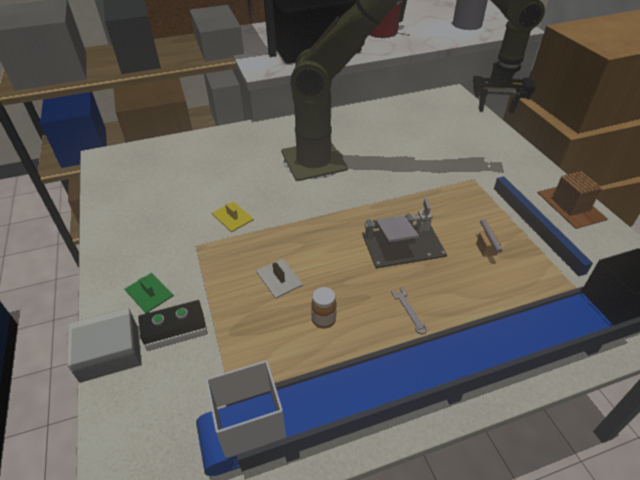

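The top view shows the plate at (373,240) with its black bar, the bed at (251,232) on a dark base, and the clamp somewhere near (210,245). The jar is at (350,178), the wrench at (278,167) and the rod block at (169,200). In the scene view, the plate is at (279,277), the bed at (398,229) and the clamp at (427,215). I'll enlarge the bed and plate regions next.

```bash
cat > h.py <<'E'
import numpy as np,cv2
from bench import eyes
def snap(n):
    p,d=eyes.snapshot(n);c=eyes.calibration(n);return p,d,c["camera_matrix"],c["extrinsics"]
def load(n): z=np.load(n+"0.npz");return z["p"],z["d"],z["K"],z["E"]
def cloud(d,K,E):
    v,u=np.indices(d.shape);X=np.stack([(u-K[0,2])/K[0,0]*d,-(v-K[1,2])/K[1,1]*d,-d],-1)
    return X@E[:3,:3].T+E[:3,3]
def ray(u,v,z,K,E):
    r=E[:3,:3]@np.array([(u-K[0,2])/K[0,0],-(v-K[1,2])/K[1,1],-1]);t=(z-E[2,3])/r[2];return E[:3,3]+t*r
def proj(X,K,E):
    c=(np.asarray(X)-E[:3,3])@E[:3,:3];return np.stack([K[0,0]*c[...,0]/-c[...,2]+K[0,2],K[1,1]*c[...,1]/c[...,2]+K[1,2]],-1)
E
python3 - <<'E'
from h import *
t=load("top");s=load("scene")
a=cv2.resize(t[0][195:275,195:295],None,fx=4,fy=4,interpolation=2);b=cv2.resize(s[0][190:270,355:455],None,fx=4,fy=4,interpolation=2)
c=cv2.resize(t[0][210:270,345:405],None,fx=4,fy=4,interpolation=2);e=cv2.resize(s[0][250:310,250:310],None,fx=4,fy=4,interpolation=2)
w=np.hstack([np.vstack([a,b]),np.vstack([c,e,np.zeros((160,240,3),np.uint8)])])
cv2.imwrite("pics/crop.png",w[:,:,::-1]);print(w.shape)
C=cloud(t[1],t[2],t[3])
for u,v in[(251,225),(251,245),(240,232),(262,232),(230,255),(373,228),(373,237),(210,243),(207,240),(227,249),(140,290)]:print(u,v,C[v,u].round(4))
# bed plane
m=np.zeros(t[1].shape,bool);m[215:250,240:262]=1
P=C[m];
z=np.linalg.lstsq(np.c_[P[:,:2],np.ones(len(P))],P[:,2],rcond=None)[0];print(z,np.std(P[:,2]-np.c_[P[:,:2],np.ones(len(P))]@z))
E
```

```text
(640, 640, 3)
251 225 [0.5518 0.0772 0.1077]
251 245 [0.4948 0.0763 0.0929]
240 232 [0.5321 0.11   0.099 ]
262 232 [0.5334 0.0449 0.0991]
230 255 [0.4705 0.1432 0.0572]
373 228 [ 0.5629 -0.286   0.0574]
373 237 [ 0.536  -0.2865  0.0523]
210 243 [0.4954 0.1947 0.1062]
207 240 [0.5007 0.2005 0.122 ]
227 249 [0.4846 0.1495 0.077 ]
140 290 [0.3657 0.4223 0.0054]
[-0.77256307 -1.51308015  0.63188122] 0.06100659378075973
```

View pics/crop.png

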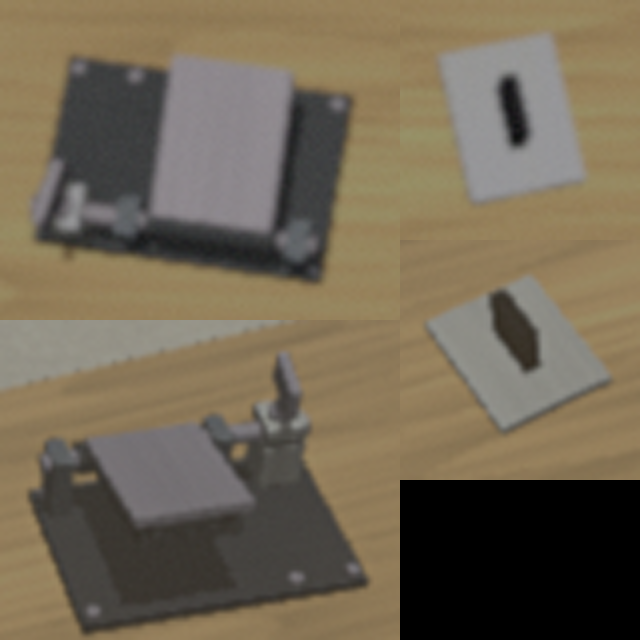

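The crop shows the bed in the top view with corners near crop (175,57), (292,70), (270,232) and (152,215). The wing nut is a thin bar near crop (48,195), which is full pixel (207,244), to the left of the clamp. In the scene crop it stands upright at (288,383). The plate and bar are clear in both views. Next I'll measure them.

```bash
cat > meas.py <<'E'
from h import *
def rect_on(mask,pt):   # largest contour -> plane points -> min area rect (centre, size, angle)
    c=max(cv2.findContours(mask.astype(np.uint8),cv2.RETR_EXTERNAL,cv2.CHAIN_APPROX_NONE)[0],key=cv2.contourArea)[:,0]
    Q=np.array([pt(u,v) for u,v in c]);r=cv2.minAreaRect((Q*1000).astype(np.float32));return r,len(c)
if __name__=="__main__":
  F={}
  for n,(bx,by),(px,py) in(("top",(230,205),(350,212)),("scene",(370,210),(254,255))):
    p,d,K,E=load(n);C=cloud(d,K,E);hsv=cv2.cvtColor(p,cv2.COLOR_RGB2HSV)
    def roi(x,y,w,h):
        m=np.zeros(d.shape,bool);m[y:y+h,x:x+w]=1;return m
    ok=(hsv[...,1]<75)&(hsv[...,2]>(105 if n=="top" else 95))
    m=ok&(roi(228,205,45,55) if n=="top" else roi(374,210,50,36))
    lab=cv2.connectedComponentsWithStats(cv2.morphologyEx(m.astype(np.uint8),cv2.MORPH_OPEN,np.ones((3,3))))
    k=1+np.argmax(lab[2][1:,4]);m=lab[1]==k
    P=C[cv2.erode(m.astype(np.uint8),np.ones((5,5)))>0];P=P[P[:,2]>0.04];P=P[np.abs(P[:,2]-np.median(P[:,2]))<.06]
    for _ in range(4):
        A=np.c_[P[:,:2],np.ones(len(P))];z=np.linalg.lstsq(A,P[:,2],rcond=None)[0];r=P[:,2]-A@z;P=P[np.abs(r)<2.5*r.std()+1e-4]
    nn=np.array([-z[0],-z[1],1]);nn/=np.linalg.norm(nn)
    print(n,"bed",lab[2][k],"plane",z.round(4),"slope",np.arccos(nn[2]).round(4),"up yaw",np.degrees(np.arctan2(z[1],z[0])).round(2),r.std().round(4))
    y=np.cross(nn,[z[0],z[1],0]);y/=np.linalg.norm(y);x=np.cross(y,nn);O=np.array([.53,.08,z@[.53,.08,1]])
    def onb(u,v):
        q=ray(u,v,0,K,E);o=E[:3,3];t=((O-o)@nn)/((q-o)@nn);X=o+t*(q-o);return[(X-O)@x,(X-O)@y]
    r,_=rect_on(m,onb);c=O+x*r[0][0]/1e3+y*r[0][1]/1e3
    print("  rect",np.round(r[1],1),"ang",round(r[2],2),"centre",c.round(4),"x",x.round(4),"n",nn.round(4))
    R=roi(355,215,40,48) if n=="top" else roi(253,252,52,46)
    m=R&(hsv[...,1]<55)&(hsv[...,2]>100);b=R&(hsv[...,2]<70)
    for nm,mm,zz in(("plate",m,.018),("bar",b,.058)):
        mm=cv2.morphologyEx(mm.astype(np.uint8),cv2.MORPH_OPEN,np.ones((2,2)))
        r,l=rect_on(mm,lambda u,v:ray(u,v,zz,K,E)[:2]);print("  ",nm,np.round(r[0],1),np.round(r[1],1),round(r[2],2),l,"z med",np.median(C[mm>0][:,2]).round(4))
    P=C.reshape(-1,3);s=(np.abs(P[:,0]-.5)<.06)&(np.abs(P[:,1]-.2)<.05)&(P[:,2]>.085)&(P[:,2]<.15);P=P[s]
    print("  nut pts",len(P));print(P[np.argsort(-P[:,2])][:60].round(3).tolist())
E
python3 meas.py
```

```text
top bed [ 233  208   36   45 1278] plane [ 0.2141 -0.0307 -0.013 ] slope 0.213 up yaw -8.16 0.0033
  rect [122.8  93.8] ang 0.89 centre [0.5386 0.0806 0.0998] x [ 0.9675 -0.1388  0.2114] n [-0.2093  0.03    0.9774]
   plate [ 535.  -290.7] [122.1  93. ] 12.82 128 z med 0.0172
   bar [ 530.1 -288.7] [47.8 12.5] 12.27 34 z med 0.0558
  nut pts 119
[[0.514, 0.194, 0.131], [0.508, 0.199, 0.131], [0.511, 0.196, 0.131], [0.481, 0.203, 0.13], [0.508, 0.196, 0.13], [0.514, 0.191, 0.13], [0.487, 0.198, 0.128], [0.505, 0.194, 0.128], [0.476, 0.2, 0.127], [0.491, 0.196, 0.127], [0.497, 0.193, 0.127], [0.482, 0.201, 0.127], [0.479, 0.201, 0.127], [0.506, 0.191, 0.126], [0.497, 0.196, 0.126], [0.5, 0.197, 0.126], [0.503, 0.194, 0.126], [0.476, 0.207, 0.125], [0.494, 0.196, 0.125], [0.503, 0.2, 0.125], [0.476, 0.204, 0.125], [0.479, 0.207, 0.125], [0.482, 0.199, 0.124], [0.479, 0.204, 0.124], [0.497, 0.203, 0.124], [0.473, 0.21, 0.124], [0.488, 0.202, 0.124], [0.489, 0.196, 0.124], [0.5, 0.203, 0.124], [0.503, 0.197, 0.124], [0.512, 0.195, 0.124], [0.488, 0.205, 0.124], [0.471, 0.204, 0.123], [0.4
[... 1591 characters left out ...]
.121], [0.505, 0.194, 0.121], [0.513, 0.189, 0.121], [0.48, 0.197, 0.12], [0.476, 0.199, 0.12], [0.491, 0.198, 0.12], [0.472, 0.204, 0.12], [0.511, 0.187, 0.119], [0.47, 0.202, 0.119], [0.521, 0.192, 0.119], [0.517, 0.194, 0.118], [0.492, 0.194, 0.118], [0.519, 0.187, 0.118], [0.505, 0.19, 0.118], [0.519, 0.19, 0.118], [0.514, 0.189, 0.117], [0.495, 0.193, 0.117], [0.481, 0.197, 0.117], [0.519, 0.19, 0.114], [0.523, 0.189, 0.113], [0.495, 0.193, 0.113], [0.508, 0.19, 0.112], [0.48, 0.198, 0.112], [0.498, 0.192, 0.111], [0.52, 0.187, 0.111], [0.517, 0.196, 0.11], [0.515, 0.19, 0.11], [0.513, 0.188, 0.109], [0.509, 0.19, 0.109], [0.52, 0.194, 0.109], [0.48, 0.199, 0.108], [0.502, 0.19, 0.108]]
```

Run:
```python
from h import *
for n,cs in(("top",[(455,55),(583,180),(440,55),(550,35),(472,202)]),("scene",[(425,325),(530,275),(610,380),(503,430)])):
    p,d,K,E=load(n);C=cloud(d,K,E)
    if n=="top":cs=[((x-400)/4+345,y/4+210) for x,y in cs[1:]]
    else:cs=[((x-400)/4+250,(y-240)/4+250) for x,y in cs]
    q=np.array([ray(u,v,.018,K,E) for u,v in cs]);print(n,q.round(3).tolist(),q.mean(0).round(4))
    m=np.zeros(d.shape,np.uint8);cv2.fillConvexPoly(m,cv2.convexHull(np.array(cs).round().astype(np.int32)),1)
    P=C[m>0];f=P[P[:,2]<.03];print(" cloud mean",P.mean(0).round(4),np.median(f,0).round(4),"high",np.median(P[P[:,2]>.045],0).round(4))
    print(" proj origin plate .535,-.29,.018",proj([.535,-.2907,.018],K,E),"bed",proj([.539,.079,.099],K,E), "det", np.linalg.det(E[:3,:3]))
    # board points
    for X in([.45,-.2,.012],[.62,0,.012],[.45,.3,.012],[.65,.3,.012],[.3,.1,0]):
        u,v=proj(X,K,E).round().astype(int);print(X,u,v,np.median(C[v-3:v+4,u-3:u+4].reshape(-1,3),0).round(4))
```

```text
top [[0.488, -0.344, 0.018], [0.585, -0.233, 0.018], [0.603, -0.319, 0.018], [0.469, -0.259, 0.018]] [ 0.5366 -0.2888  0.018 ]
 cloud mean [ 0.5336 -0.2881  0.028 ] [ 0.5334 -0.2865  0.0174] high [ 0.536  -0.2886  0.0564]
 proj origin plate .535,-.29,.018 [373.40813287 239.88127645] bed [250.58627754 229.92857683] det 1.0000000000000002
[0.45, -0.2, 0.012] 344 267 [ 0.4486 -0.201   0.0121]
[0.62, 0, 0.012] 281 212 [ 6.208e-01 -5.000e-04  1.130e-02]
[0.45, 0.3, 0.012] 181 263 [0.4512 0.3018 0.0124]
[0.65, 0.3, 0.012] 186 201 [0.6505 0.3014 0.0107]
[0.3, 0.1, 0] 244 314 [ 0.3001  0.1003 -0.0011]
scene [[0.5, -0.349, 0.018], [0.477, -0.262, 0.018], [0.596, -0.236, 0.018], [0.614, -0.321, 0.018]] [ 0.5468 -0.2919  0.018 ]
 cloud mean [ 0.5565 -0.2944  0.0271] [ 0.556  -0.298   0.0165] high [ 0.5478 -0.293   0.0549]
 proj origin plate .535,-.29,.018 [278.45878145 274.72428528] bed [396.89353062 226.13574412] det 1.0
[0.45, -0.2, 0.012] 299 249 [ 0.4471 -0.2007  0.0104]
[0.62, 0, 0.012] 381 272 [ 0.6194 -0.0013  0.0101]
[0.45, 0.3, 0.012] 443 213 [0.4497 0.3023 0.0098]
[0.65, 0.3, 0.012] 476 254 [0.6505 0.3012 0.0102]
[0.3, 0.1, 0] 369 201 [ 0.295   0.0998 -0.002 ]
```

Run:
```python
from h import *
t=load("top");s=load("scene")
T=t[0].copy();S=s[0].copy()
# top-image features -> world -> both
F=[(131,136,.012),(438,138,.012),(441,310,.012),(115,304,.012)]
W=[ray(u,v,z,*t[2:]) for u,v,z in F]
a=np.radians(12.8);R=np.array([[np.cos(a),-np.sin(a)],[np.sin(a),np.cos(a)]])
W+= [np.r_[R@[i*.06,j*.045]+[.535,-.2907],.018] for i in(-1,1) for j in(-1,1)]
W+= [np.r_[R@[i*.025,0]+[.530,-.2887],.058] for i in(-1,1)]
W+= [np.array([.496,.198,.111])+k*np.array([.95,-.309,0])*.025+np.array([0,0,h]) for k in(-1,1) for h in(-.014,.014)]
W+= [np.array([.539,.079,.099])+i*.06*np.array([.966,-.144,.215])+j*.045*np.array([.148,.989,0]) for i in(-1,1) for j in(-1,1)]
S=cv2.resize(S[180:300,190:460],None,fx=2.9,fy=2.9,interpolation=2);T=cv2.resize(T[180:300,190:460],None,fx=2.9,fy=2.9,interpolation=2)
for I,q in((T,t),(S,s)):
    for X in W: 
        u,v=(proj(X,*q[2:])-[190,180])*2.9+1;cv2.circle(I,(int(u),int(v)),2,(255,0,0),-1)
cv2.imwrite("pics/ov.png",cv2.resize(np.vstack([T,S]),None,fx=.86,fy=.86)[:,:,::-1])
```

```text
(no output)
```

View pics/ov.png

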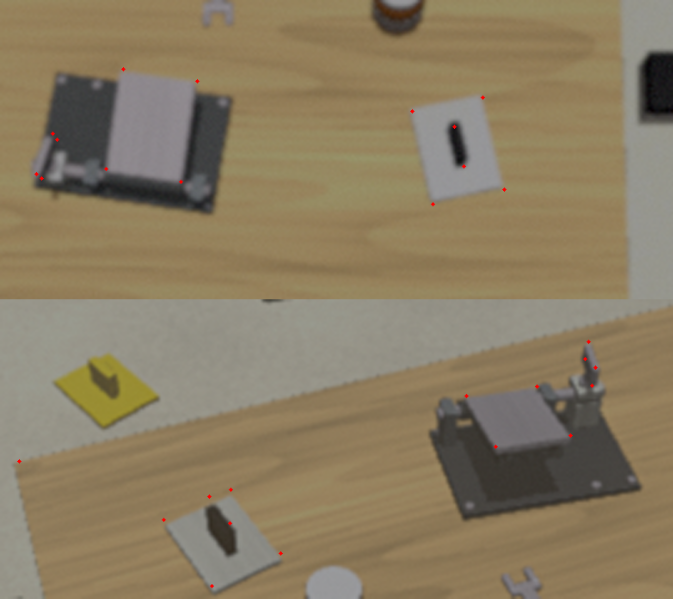

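The top overlay fits well. In the scene view the plate reads about 5 mm off, so I'll check that once it's gripped. Now moving to the nut.

```bash
cat > go.py <<'E'
# usage: go.py x y z yaw  -> units from the measured pose to the target (TCP)
import sys,numpy as np
from scipy.spatial.transform import Rotation as R
from bench import ctrl
o=ctrl.get_obs();x,y,z,w=map(float,sys.argv[1:5]);r=R.from_euler("xyz",o["eef_rot"],degrees=True)
d=r.inv().apply(np.array([x,y,z])-o["eef_pos"])/.12
s=-(w-o["eef_rot"][2]+180)%360-180 if 0 else -((w-o["eef_rot"][2]+180)%360-180)
print("slide",d.round(3),"spin",round(s/90,3),"t",round(o["time_s"],2),"q",np.round(o["qpos"],1),"pos",np.round(o["eef_pos"],4),"rot",np.round(o["eef_rot"],1),"F",np.round(o["ft_force"],2),"open",round(o["opening"],4))
E
python3 go.py .496 .197 .16 163
```

```text
slide [-3.076 -1.992  0.654] spin -0.084 t 0.1 q [-63.5  39.5 -11.1  89.7   9.   51.7 -12.3] pos [0.2597 0.5679 0.238 ] rot [-179.9    0.   155.4] F [ 0.14 -0.06 -0.1 ] open 0.0879
```

Call:
servo_tool:
  deltas:
    - {"slide":[-0.1,-0.065,0],"spin":-0.02,"claw":1}
    - {"slide":[-0.2,-0.13,0],"spin":-0.04,"claw":0.9}
    - {"slide":[-0.3,-0.195,0],"spin":-0.06,"claw":0.8}
    - {"slide":[-0.4,-0.26,0],"spin":-0.083,"claw":0.7}
    - {"slide":[-0.5,-0.325,0],"spin":-0.083,"claw":0.6}
    - {"slide":[-0.6,-0.39,0],"spin":-0.083,"claw":0.5}
    - {"slide":[-0.7,-0.455,0],"spin":-0.083,"claw":0.5}
    - {"slide":[-0.8,-0.52,0],"spin":-0.083,"claw":0.5}
    - {"slide":[-0.9,-0.585,0],"spin":-0.083,"claw":0.5}
    - {"slide":[-1,-0.65,0],"spin":-0.083,"claw":0.5}

```text
time_s: 0.93
eef_pos: [0.3373, 0.4464, 0.2387]
eef_rot: [180.0, 0.0, 162.9]
ft_force: [0.3, 0.1, 0.9]
opening: 0.0436
gripper_force: 0.0
```

```bash
python3 go.py .496 .197 .16 163
```

```text
slide [-1.876 -1.597  0.656] spin -0.001 t 0.93 q [-48.9  34.7 -14.4 101.1  11.4  45.6   4. ] pos [0.3373 0.4464 0.2387] rot [180.    0.  162.9] F [0.35 0.13 0.86] open 0.0436
```

Call:
servo_tool:
  deltas:
    - {"slide":[-0.1,-0.085,0]}
    - {"slide":[-0.2,-0.17,0]}
    - {"slide":[-0.3,-0.255,0]}
    - {"slide":[-0.4,-0.34,0]}
    - {"slide":[-0.5,-0.425,0]}
    - {"slide":[-0.6,-0.51,0]}
    - {"slide":[-0.7,-0.595,0]}
    - {"slide":[-0.8,-0.68,0]}
    - {"slide":[-0.9,-0.765,0]}
    - {"slide":[-1,-0.85,0]}

```text
invalid input
```

Call:
servo_tool:
  deltas:
    - {"slide":[-0.1,-0.09,0]}
    - {"slide":[-0.2,-0.18,0]}
    - {"slide":[-0.3,-0.27,0]}
    - {"slide":[-0.4,-0.36,0]}
    - {"slide":[-0.5,-0.45,0]}
    - {"slide":[-0.6,-0.54,0]}
    - {"slide":[-0.7,-0.63,0.1]}
    - {"slide":[-0.8,-0.7,0.25]}
    - {"slide":[-0.85,-0.73,0.35]}
    - {"slide":[-0.85,-0.73,0.4]}

```text
invalid input
```

```bash
python3 go.py .496 .197 .097 163
```

```text
slide [-1.876 -1.597  1.181] spin -0.001 t 0.93 q [-48.9  34.7 -14.4 101.1  11.4  45.6   4. ] pos [0.3373 0.4464 0.2387] rot [180.    0.  162.9] F [0.35 0.13 0.86] open 0.0436
```

All fields are needed in every row.

Call:
servo_tool:
  deltas:
    - {"slide":[-0.1,-0.085,0],"spin":0,"claw":0.45}
    - {"slide":[-0.2,-0.17,0],"spin":0,"claw":0.45}
    - {"slide":[-0.3,-0.255,0],"spin":0,"claw":0.45}
    - {"slide":[-0.4,-0.34,0],"spin":0,"claw":0.45}
    - {"slide":[-0.5,-0.425,0],"spin":0,"claw":0.45}
    - {"slide":[-0.6,-0.51,0],"spin":0,"claw":0.45}
    - {"slide":[-0.7,-0.595,0],"spin":0,"claw":0.45}
    - {"slide":[-0.8,-0.68,0],"spin":0,"claw":0.45}
    - {"slide":[-0.9,-0.765,0],"spin":0,"claw":0.45}
    - {"slide":[-1,-0.85,0],"spin":0,"claw":0.45}

```text
time_s: 1.77
eef_pos: [0.4219, 0.3135, 0.2388]
eef_rot: [180.0, 0.0, 162.9]
ft_force: [-1.3, -0.2, -0.1]
opening: 0.0395
gripper_force: 0.0
```

Call:
servo_tool:
  deltas:
    - {"slide":[-0.1,-0.09,0],"spin":0,"claw":0.45}
    - {"slide":[-0.2,-0.18,0],"spin":0,"claw":0.45}
    - {"slide":[-0.3,-0.27,0],"spin":0,"claw":0.45}
    - {"slide":[-0.4,-0.36,0],"spin":0,"claw":0.45}
    - {"slide":[-0.5,-0.45,0],"spin":0,"claw":0.45}
    - {"slide":[-0.6,-0.54,0],"spin":0,"claw":0.45}
    - {"slide":[-0.7,-0.63,0.1],"spin":0,"claw":0.45}
    - {"slide":[-0.8,-0.7,0.25],"spin":0,"claw":0.45}
    - {"slide":[-0.85,-0.73,0.35],"spin":0,"claw":0.45}
    - {"slide":[-0.85,-0.73,0.4],"spin":0,"claw":0.45}

```text
time_s: 2.6
eef_pos: [0.4936, 0.198, 0.1894]
eef_rot: [-179.9, -0.0, 162.7]
ft_force: [0.8, 0.2, -0.5]
opening: 0.0397
gripper_force: 0.0
```

```bash
python3 go.py .496 .197 .097 163
```

```text
slide [-0.022 -0.     0.77 ] spin -0.004 t 2.6 q [-17.8  37.  -14.7 108.5  15.   36.5  30.8] pos [0.4936 0.198  0.1894] rot [-179.9   -0.   162.7] F [ 0.77  0.17 -0.5 ] open 0.0397
```

Call:
servo_tool:
  deltas:
    - {"slide":[-0.02,0,0.13],"spin":0,"claw":0.45}
    - {"slide":[-0.02,0,0.26],"spin":0,"claw":0.45}
    - {"slide":[-0.02,0,0.39],"spin":0,"claw":0.45}
    - {"slide":[-0.02,0,0.52],"spin":0,"claw":0.45}
    - {"slide":[-0.02,0,0.64],"spin":0,"claw":0.45}
    - {"slide":[-0.02,0,0.72],"spin":0,"claw":0.45}
    - {"slide":[-0.02,0,0.77],"spin":0,"claw":0.45}
    - {"slide":[-0.02,0,0.77],"spin":0,"claw":0.45}
    - {"slide":[-0.02,0,0.77],"spin":0,"claw":0.2}
    - {"slide":[-0.02,0,0.77],"spin":0,"claw":0.0}
  grip_force: 15

```text
time_s: 3.43
eef_pos: [0.4957, 0.2008, 0.099]
eef_rot: [179.9, 0.1, 162.9]
ft_force: [-0.5, 0.2, 0.1]
opening: 0.0282
gripper_force: 0.0
```

Call:
servo_tool:
  deltas:
    - {"slide":[0,0,0],"spin":0,"claw":0}
    - {"slide":[0,0,0],"spin":0,"claw":0}
    - {"slide":[0,0,0],"spin":0,"claw":0}
    - {"slide":[0,0,0],"spin":0,"claw":0}
    - {"slide":[0,0,0],"spin":0.02,"claw":0}
    - {"slide":[0,0,0],"spin":0.05,"claw":0}
    - {"slide":[0,0,0],"spin":0.09,"claw":0}
    - {"slide":[0,0,0],"spin":0.13,"claw":0}
    - {"slide":[0,0,0],"spin":0.17,"claw":0}
    - {"slide":[0,0,0],"spin":0.2,"claw":0}

```text
time_s: 4.27
eef_pos: [0.4957, 0.2009, 0.0988]
eef_rot: [179.9, 0.0, 144.7]
ft_force: [0.1, 0.7, 4.1]
opening: 0.0099
gripper_force: 15.0
```

```bash
python3 go.py .496 .197 .097 163; python3 -c "
from bench import ctrl;o=ctrl.get_obs();print(o['torque'],o['gripper_force'])"
```

```text
slide [-0.02  -0.025  0.015] spin -0.204 t 4.27 q [-23.1  45.2  -6.4 112.   11.5  23.3  16.4] pos [0.4957 0.2009 0.0988] rot [179.9   0.  144.7] F [0.06 0.7  4.07] open 0.0099
[ 0.06736641 -0.01168824  0.07784365] 14.998493841849267
```

Call:
servo_tool:
  deltas:
    - {"slide":[0,0,0],"spin":0.05,"claw":0}
    - {"slide":[0,0,0],"spin":0.1,"claw":0}
    - {"slide":[0,0,0],"spin":0.15,"claw":0}
    - {"slide":[0,0,0],"spin":0.2,"claw":0}
    - {"slide":[0,0,0],"spin":0.25,"claw":0}
    - {"slide":[0,0,0],"spin":0.3,"claw":0}
    - {"slide":[0,0,0],"spin":0.34,"claw":0}
    - {"slide":[0,0,0],"spin":0.38,"claw":0}
    - {"slide":[0,0,0],"spin":0.42,"claw":0}
    - {"slide":[0,0,0],"spin":0.42,"claw":0}

```text
time_s: 5.1
eef_pos: [0.4957, 0.2007, 0.0988]
eef_rot: [179.9, -0.0, 106.9]
ft_force: [-0.6, 0.8, 5.6]
opening: 0.01
gripper_force: 15.0
```

```bash
python3 go.py .496 .197 .097 163; python3 -c "
from bench import ctrl;o=ctrl.get_obs();print(o['torque'],o['gripper_force'])"
```

```text
slide [-0.031 -0.006  0.015] spin -0.623 t 5.1 q [-28.3  45.4   2.2 112.3  -4.   22.4  -6.1] pos [0.4957 0.2007 0.0988] rot [179.9  -0.  106.9] F [-0.63  0.83  5.56] open 0.01
[ 0.05244722  0.06949891 -0.06677661] 15.003094434505329
```

Call:
servo_tool:
  deltas:
    - {"slide":[0,0,0],"spin":0.02,"claw":0}
    - {"slide":[0,0,0],"spin":0.04,"claw":0}
    - {"slide":[0,0,0],"spin":0.06,"claw":0}
    - {"slide":[0,0,0],"spin":0.08,"claw":0}
    - {"slide":[0,0,0],"spin":0.1,"claw":0}
    - {"slide":[0,0,0],"spin":0.12,"claw":0}
    - {"slide":[0,0,0],"spin":0.14,"claw":0}
    - {"slide":[0,0,0],"spin":0.16,"claw":0}
    - {"slide":[0,0,0],"spin":0.16,"claw":0}
    - {"slide":[0,0,0],"spin":0.16,"claw":0}

```text
time_s: 5.93
eef_pos: [0.4956, 0.2007, 0.0987]
eef_rot: [180.0, -0.0, 92.8]
ft_force: [0.6, 1.1, 6.0]
opening: 0.0108
gripper_force: 15.5
```

```bash
python3 go.py .496 .197 .097 163; python3 -c "
from bench import ctrl;o=ctrl.get_obs();print(o['torque'],o['gripper_force'])"
```

```text
slide [-0.031  0.002  0.015] spin -0.78 t 5.93 q [-30.2  45.5   5.3 112.4  -9.9  22.5 -14.5] pos [0.4956 0.2007 0.0987] rot [180.   -0.   92.8] F [0.6  1.08 6.01] open 0.0108
[0.02095097 0.14172326 0.26162799] 15.496361092664301
```

The stop is reached: torque has risen to 0.26 N m and the pads are starting to slip. I'll firm the grip briefly, then open and lift.

Call:
servo_tool:
  deltas:
    - {"slide":[0,0,0],"spin":0.02,"claw":0}
    - {"slide":[0,0,0],"spin":0.02,"claw":0}
    - {"slide":[0,0,0],"spin":0.02,"claw":0}
    - {"slide":[0,0,0],"spin":0.02,"claw":0}
    - {"slide":[0,0,0],"spin":0.02,"claw":0}
    - {"slide":[0,0,0],"spin":0.02,"claw":0}
    - {"slide":[0,0,0],"spin":0.02,"claw":0}
    - {"slide":[0,0,0],"spin":0.02,"claw":0}
    - {"slide":[0,0,0],"spin":0.02,"claw":0}
    - {"slide":[0,0,0],"spin":0.02,"claw":0}
  grip_force: 30

```text
time_s: 6.77
eef_pos: [0.4956, 0.2007, 0.0988]
eef_rot: [179.9, -0.0, 91.1]
ft_force: [-0.1, 0.4, 5.1]
opening: 0.0107
gripper_force: 31.7
```

Call:
servo_tool:
  deltas:
    - {"slide":[0,0,0],"spin":0,"claw":0.2}
    - {"slide":[0,0,0],"spin":0,"claw":0.4}
    - {"slide":[0,0,0],"spin":0,"claw":0.4}
    - {"slide":[0,0,0],"spin":0,"claw":0.4}
    - {"slide":[0,0,-0.1],"spin":0,"claw":0.4}
    - {"slide":[0,0,-0.25],"spin":0,"claw":0.4}
    - {"slide":[0,0,-0.4],"spin":0,"claw":0.4}
    - {"slide":[0,0,-0.55],"spin":0,"claw":0.4}
    - {"slide":[0,0,-0.7],"spin":0,"claw":0.4}
    - {"slide":[0,0,-0.8],"spin":0,"claw":0.4}

```text
time_s: 7.6
eef_pos: [0.4956, 0.2004, 0.1957]
eef_rot: [179.9, -0.0, 90.9]
ft_force: [-0.3, -1.1, -0.2]
opening: 0.0353
gripper_force: 0.0
```

```bash
python3 go.py .538 -.289 .1 12.8;python3 go.py .538 -.289 .1 192.8
```

```text
slide [-4.084  0.289  0.796] spin 0.868 t 7.6 q [-32.4  36.5   8.8 108.7  -9.1  35.5 -16.9] pos [0.4956 0.2004 0.1957] rot [179.9  -0.   90.9] F [-0.33 -1.08 -0.23] open 0.0353
slide [-4.084  0.289  0.796] spin -1.132 t 7.6 q [-32.4  36.5   8.8 108.7  -9.1  35.5 -16.9] pos [0.4956 0.2004 0.1957] rot [179.9  -0.   90.9] F [-0.33 -1.08 -0.23] open 0.0353
```

Call:
servo_tool:
  deltas:
    - {"slide":[-0.1,0,0],"spin":0,"claw":0.5}
    - {"slide":[-0.2,0,0],"spin":0,"claw":0.5}
    - {"slide":[-0.3,0,0],"spin":0,"claw":0.5}
    - {"slide":[-0.4,0,0],"spin":0,"claw":0.5}
    - {"slide":[-0.5,0,0],"spin":0,"claw":0.5}
    - {"slide":[-0.6,0,0],"spin":0,"claw":0.5}
    - {"slide":[-0.7,0,0],"spin":0,"claw":0.5}
    - {"slide":[-0.8,0,0],"spin":0,"claw":0.5}
    - {"slide":[-0.9,0,0],"spin":0,"claw":0.5}
    - {"slide":[-1,0,0],"spin":0,"claw":0.5}

```text
time_s: 8.43
eef_pos: [0.4972, 0.0792, 0.1943]
eef_rot: [180.0, -0.0, 90.9]
ft_force: [0.1, -1.5, 0.9]
opening: 0.0437
gripper_force: 0.0
```

Call:
servo_tool:
  deltas:
    - {"slide":[-0.1,0,0],"spin":0,"claw":0.5}
    - {"slide":[-0.2,0,0],"spin":0,"claw":0.5}
    - {"slide":[-0.3,0,0],"spin":0,"claw":0.5}
    - {"slide":[-0.4,0,0],"spin":0,"claw":0.5}
    - {"slide":[-0.5,0,0],"spin":0,"claw":0.5}
    - {"slide":[-0.6,0,0],"spin":0,"claw":0.5}
    - {"slide":[-0.7,0,0],"spin":0,"claw":0.5}
    - {"slide":[-0.8,0,0],"spin":0,"claw":0.5}
    - {"slide":[-0.9,0,0],"spin":0,"claw":0.5}
    - {"slide":[-1,0,0],"spin":0,"claw":0.5}

```text
time_s: 9.27
eef_pos: [0.4989, -0.0407, 0.1943]
eef_rot: [180.0, -0.0, 90.9]
ft_force: [-0.5, 0.2, -0.1]
opening: 0.0442
gripper_force: 0.0
```

Call:
servo_tool:
  deltas:
    - {"slide":[-0.1,0,0],"spin":0,"claw":0.5}
    - {"slide":[-0.2,0,0],"spin":0,"claw":0.5}
    - {"slide":[-0.3,0,0],"spin":0,"claw":0.5}
    - {"slide":[-0.4,0,0],"spin":0,"claw":0.5}
    - {"slide":[-0.5,0.05,0],"spin":0,"claw":0.5}
    - {"slide":[-0.6,0.1,0],"spin":0,"claw":0.5}
    - {"slide":[-0.7,0.15,0],"spin":0,"claw":0.5}
    - {"slide":[-0.8,0.2,0],"spin":0.05,"claw":0.5}
    - {"slide":[-0.9,0.25,0],"spin":0.1,"claw":0.5}
    - {"slide":[-1,0.28,0],"spin":0.15,"claw":0.5}

```text
time_s: 10.1
eef_pos: [0.536, -0.1602, 0.1943]
eef_rot: [179.9, -0.0, 77.2]
ft_force: [0.7, 0.9, 0.3]
opening: 0.044
gripper_force: 0.0
```

```bash
python3 go.py .538 -.289 .1 12.8;python3 - <<'E'
from h import *
s=snap("scene");np.savez("scene1.npz",p=s[0],d=s[1]);t=snap("top")
I=np.vstack([cv2.resize(q[0][y:y+80,x:x+120],None,fx=3.5,fy=3.5,interpolation=2) for q,x,y in((t,190,200),(s,345,170))])
cv2.imwrite("pics/nut.png",I[:,:,::-1])
E
```

```text
slide [-1.043  0.253  0.786] spin 0.716 t 10.1 q [  7.2  38.1   7.9 104.5  -8.   37.8   7. ] pos [ 0.536  -0.1602  0.1943] rot [179.9  -0.   77.2] F [0.66 0.86 0.28] open 0.044
```

View pics/nut.png

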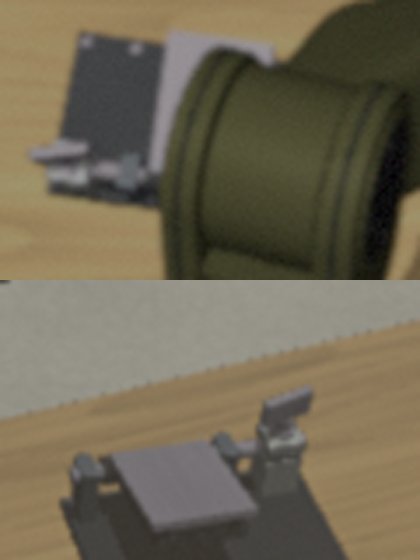

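The nut's wings now lie nearly along −y (about −85° yaw), a turn of roughly 70°, which matches the stop. Now to the plate.

Call:
servo_tool:
  deltas:
    - {"slide":[-0.1,0.03,0],"spin":0.07,"claw":0.5}
    - {"slide":[-0.2,0.06,0],"spin":0.14,"claw":0.5}
    - {"slide":[-0.3,0.09,0],"spin":0.21,"claw":0.5}
    - {"slide":[-0.4,0.12,0],"spin":0.28,"claw":0.5}
    - {"slide":[-0.5,0.15,0],"spin":0.35,"claw":0.5}
    - {"slide":[-0.6,0.18,0],"spin":0.42,"claw":0.5}
    - {"slide":[-0.7,0.21,0],"spin":0.5,"claw":0.5}
    - {"slide":[-0.8,0.25,0],"spin":0.57,"claw":0.5}
    - {"slide":[-0.9,0.25,0.1],"spin":0.64,"claw":0.5}
    - {"slide":[-1,0.25,0.2],"spin":0.716,"claw":0.5}

```text
time_s: 11.03
eef_pos: [0.5386, -0.2826, 0.1704]
eef_rot: [180.0, -0.1, 12.9]
ft_force: [-0.9, -1.1, 0.3]
opening: 0.0442
gripper_force: 0.0
```

```bash
python3 go.py .538 -.289 .025 12.8
```

```text
slide [-0.019  0.051  1.211] spin 0.001 t 11.03 q [  9.8  45.5  24.8  97.7 -26.3  42.6 -29.4] pos [ 0.5386 -0.2826  0.1704] rot [ 1.80e+02 -1.00e-01  1.29e+01] F [-0.94 -1.08  0.3 ] open 0.0442
```

Call:
servo_tool:
  deltas:
    - {"slide":[-0.01,0.05,0.12],"spin":0,"claw":0.5}
    - {"slide":[-0.01,0.05,0.24],"spin":0,"claw":0.5}
    - {"slide":[-0.01,0.05,0.36],"spin":0,"claw":0.5}
    - {"slide":[-0.01,0.05,0.48],"spin":0,"claw":0.5}
    - {"slide":[-0.01,0.05,0.6],"spin":0,"claw":0.5}
    - {"slide":[-0.01,0.05,0.7],"spin":0,"claw":0.5}
    - {"slide":[-0.01,0.05,0.8],"spin":0,"claw":0.5}
    - {"slide":[-0.01,0.05,0.88],"spin":0,"claw":0.5}
    - {"slide":[-0.01,0.05,0.92],"spin":0,"claw":0.5}
    - {"slide":[-0.01,0.05,0.95],"spin":0,"claw":0.5}

```text
time_s: 11.87
eef_pos: [0.5378, -0.2886, 0.0556]
eef_rot: [-180.0, 0.0, 13.0]
ft_force: [0.9, -0.2, 0.7]
opening: 0.0441
gripper_force: 0.0
```

```bash
python3 go.py .538 -.289 .025 12.8;python3 - <<'E'
from h import *
s=snap("scene");t=snap("top")
I=np.hstack([cv2.resize(q[0][y:y+80,x:x+80],None,fx=5,fy=5,interpolation=2) for q,x,y in((t,335,200),(s,240,230))])
cv2.imwrite("pics/pl.png",I[:,:,::-1])
E
```

```text
slide [0.001 0.004 0.255] spin 0.002 t 11.87 q [ 13.8  54.7  18.4 100.1 -30.8  30.3 -25. ] pos [ 0.5378 -0.2886  0.0556] rot [-180.    0.   13.] F [ 0.91 -0.2   0.75] open 0.0441
```

View pics/pl.png

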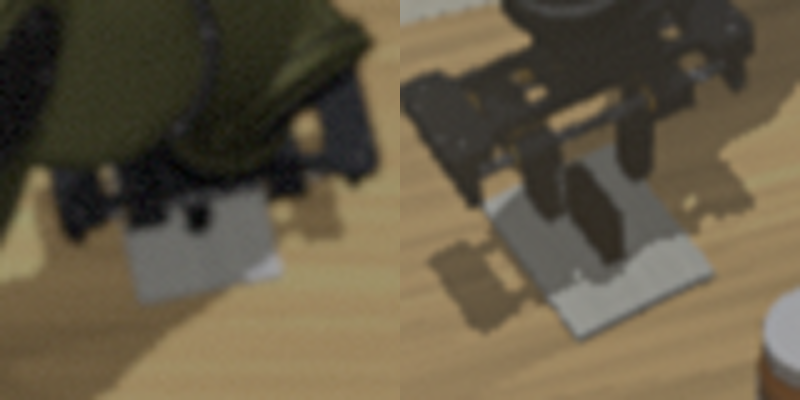

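The fingers straddle the bar. In the scene view, the fingertip midpoint at crop (595,196) coincides with the middle of the bar top at (595,190). Descending and gripping now.

Call:
servo_tool:
  deltas:
    - {"slide":[0,0,0.08],"spin":0,"claw":0.5}
    - {"slide":[0,0,0.16],"spin":0,"claw":0.5}
    - {"slide":[0,0,0.22],"spin":0,"claw":0.5}
    - {"slide":[0,0,0.25],"spin":0,"claw":0.5}
    - {"slide":[0,0,0.25],"spin":0,"claw":0.3}
    - {"slide":[0,0,0.25],"spin":0,"claw":0}
    - {"slide":[0,0,0.25],"spin":0,"claw":0}
    - {"slide":[0,0,0.25],"spin":0,"claw":0}
    - {"slide":[0,0,0.25],"spin":0,"claw":0}
    - {"slide":[0,0,0.25],"spin":0,"claw":0}
  grip_force: 15

```text
time_s: 12.8
eef_pos: [0.5381, -0.289, 0.0267]
eef_rot: [180.0, -0.0, 13.0]
ft_force: [-0.2, -0.3, 1.1]
opening: 0.0141
gripper_force: 15.0
```

Call:
servo_tool:
  deltas:
    - {"slide":[0,0,0],"spin":0,"claw":0}
    - {"slide":[0,0,0],"spin":0,"claw":0}
    - {"slide":[0,0,-0.1],"spin":0,"claw":0}
    - {"slide":[0,0,-0.2],"spin":0,"claw":0}
    - {"slide":[0,0,-0.35],"spin":0,"claw":0}
    - {"slide":[0,0,-0.5],"spin":0,"claw":0}
    - {"slide":[0,0,-0.65],"spin":0,"claw":0}
    - {"slide":[0,0,-0.8],"spin":0,"claw":0}
    - {"slide":[0,0,-0.9],"spin":0,"claw":0}
    - {"slide":[0,0,-1],"spin":0,"claw":0}

```text
time_s: 13.63
eef_pos: [0.5379, -0.2887, 0.148]
eef_rot: [180.0, -0.0, 13.0]
ft_force: [0.2, 0.7, -1.9]
opening: 0.0141
gripper_force: 15.0
```

```bash
python3 go.py .538 .079 .145 -8.5
```

```text
slide [ 0.688 -2.986  0.024] spin 0.238 t 13.63 q [ 11.   47.3  23.7  98.1 -27.2  40.3 -28.1] pos [ 0.5379 -0.2887  0.148 ] rot [180.  -0.  13.] F [ 0.15  0.65 -1.95] open 0.0141
```

Call:
servo_tool:
  deltas:
    - {"slide":[0.02,-0.1,-0.04],"spin":0,"claw":0}
    - {"slide":[0.04,-0.2,-0.08],"spin":0,"claw":0}
    - {"slide":[0.06,-0.3,-0.12],"spin":0,"claw":0}
    - {"slide":[0.08,-0.4,-0.16],"spin":0,"claw":0}
    - {"slide":[0.1,-0.5,-0.2],"spin":0,"claw":0}
    - {"slide":[0.12,-0.6,-0.2],"spin":0,"claw":0}
    - {"slide":[0.14,-0.7,-0.2],"spin":0,"claw":0}
    - {"slide":[0.16,-0.8,-0.2],"spin":0,"claw":0}
    - {"slide":[0.18,-0.9,-0.2],"spin":0,"claw":0}
    - {"slide":[0.2,-1,-0.2],"spin":0,"claw":0}

```text
time_s: 14.47
eef_pos: [0.5341, -0.1651, 0.17]
eef_rot: [-180.0, 0.0, 13.0]
ft_force: [0.1, 0.8, -3.0]
opening: 0.0139
gripper_force: 15.0
```

Call:
servo_tool:
  deltas:
    - {"slide":[0.02,-0.1,0],"spin":0.02,"claw":0}
    - {"slide":[0.05,-0.2,0],"spin":0.04,"claw":0}
    - {"slide":[0.07,-0.3,0],"spin":0.07,"claw":0}
    - {"slide":[0.09,-0.4,0],"spin":0.09,"claw":0}
    - {"slide":[0.11,-0.5,0],"spin":0.11,"claw":0}
    - {"slide":[0.14,-0.6,0],"spin":0.14,"claw":0}
    - {"slide":[0.16,-0.7,0],"spin":0.16,"claw":0}
    - {"slide":[0.18,-0.8,0],"spin":0.18,"claw":0}
    - {"slide":[0.2,-0.9,0],"spin":0.21,"claw":0}
    - {"slide":[0.23,-1,0],"spin":0.228,"claw":0}

```text
time_s: 15.3
eef_pos: [0.5339, -0.0421, 0.1702]
eef_rot: [-180.0, 0.0, -7.7]
ft_force: [-0.3, 0.1, -2.7]
opening: 0.0137
gripper_force: 15.0
```

```bash
python3 go.py .532 .080 .16 -7.5
```

```text
slide [-0.152 -1.007  0.085] spin -0.002 t 15.3 q [-19.2  42.9  32.6 110.4 -37.   37.6 -61. ] pos [ 0.5339 -0.0421  0.1702] rot [-180.     0.    -7.7] F [-0.32  0.13 -2.75] open 0.0137
```

Call:
servo_tool:
  deltas:
    - {"slide":[-0.02,-0.12,0],"spin":0,"claw":0}
    - {"slide":[-0.04,-0.24,0],"spin":0,"claw":0}
    - {"slide":[-0.06,-0.36,0],"spin":0,"claw":0}
    - {"slide":[-0.08,-0.48,0],"spin":0,"claw":0}
    - {"slide":[-0.1,-0.6,0],"spin":0,"claw":0}
    - {"slide":[-0.12,-0.72,0],"spin":0,"claw":0}
    - {"slide":[-0.14,-0.84,0.02],"spin":0,"claw":0}
    - {"slide":[-0.15,-0.94,0.05],"spin":0,"claw":0}
    - {"slide":[-0.15,-1,0.08],"spin":0,"claw":0}
    - {"slide":[-0.15,-1,0.08],"spin":0,"claw":0}

```text
time_s: 16.13
eef_pos: [0.5318, 0.0805, 0.1597]
eef_rot: [-180.0, 0.1, -7.4]
ft_force: [0.0, 1.1, -2.6]
opening: 0.0143
gripper_force: 15.0
```

```bash
python3 go.py .532 .080 .16 -7.5;python3 - <<'E'
from h import *
s=snap("scene");t=snap("top");np.savez("s2.npz",p=s[0],d=s[1])
I=np.hstack([cv2.resize(q[0][y:y+90,x:x+90],None,fx=4.4,fy=4.4,interpolation=2) for q,x,y in((t,205,185),(s,355,165))])
cv2.imwrite("pics/hov.png",I[:,:,::-1])
E
```

```text
slide [ 0.002  0.004 -0.003] spin 0.002 t 16.13 q [-32.6  44.3  33.4 110.4 -39.5  37.3 -71.4] pos [0.5318 0.0805 0.1597] rot [-1.8e+02  1.0e-01 -7.4e+00] F [ 0.03  1.05 -2.59] open 0.0143
```

View pics/hov.png

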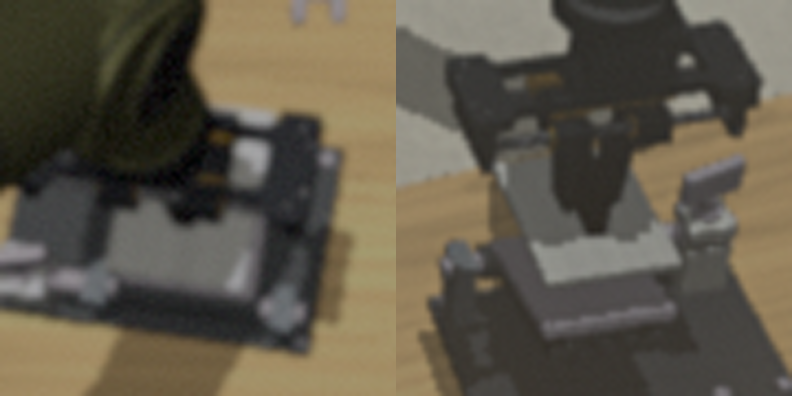

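Run:
```python
from h import *
p,d,K,E=load("scene");f=lambda x,y:(355+(x-396)/4.4,165+y/4.4)
yw=np.radians(-7.5);X=np.array([np.cos(yw),np.sin(yw),0]);Y=np.array([-X[1],X[0],0])
G=np.array([.5318,.0805,0])
for n,(a,b),z in(("plate bottom-corners far",((549,283),(683,264)),.1455),("bed far top",((545,322),(672,305)),.112)):
    A,B=[ray(*f(*q),z,K,E) for q in(a,b)]
    print(n,A.round(4),B.round(4),"len",np.linalg.norm(A-B).round(4),"dirY",np.degrees(np.arctan2(-(B-A)[0],(B-A)[1])).round(1),"rel TCP x,y",((A+B)/2-G)@X,((A+B)/2-G)@Y)
    
# top view
p,d,K,E=load("top");g=lambda x,y:(205+x/4.4,185+y/4.4)
for n,(a,b),z in(("plate near",((108,282),(252,302)),.151),):
    A,B=[ray(*g(*q),z,K,E) for q in(a,b)]
    print(n,A.round(4),B.round(4),np.linalg.norm(A-B).round(4),((A+B)/2-G)@X,((A+B)/2-G)@Y)
t0=load("top");print("bed near top0", [ray(195+x/4,195+y/4,z,*t0[2:]).round(4) for x,y,z in((270,232,.086),(152,215,.086),(175,57,.112),(292,70,.112))])
```

```text
plate bottom-corners far [0.5876 0.0283 0.1455] [0.6005 0.117  0.1455] len 0.0896 dirY -8.3 rel TCP x,y 0.06278451633923472 0.0003436001038342035
bed far top [0.5891 0.0282 0.112 ] [0.6026 0.113  0.112 ] len 0.0858 dirY -9.1 rel TCP x,y 0.06482565429236622 -0.0014719380541611967
plate near [0.4691 0.1279 0.151 ] [0.4579 0.0345 0.151 ] 0.094 -0.06778874035427936 -0.008209292302222886
bed near top0 [array([0.4728, 0.0422, 0.086 ]), array([0.4838, 0.1301, 0.086 ]), array([0.598 , 0.1153, 0.112 ]), array([0.5898, 0.0283, 0.112 ])]
```

Plate and bed are consistent in the scene view. The plate's far edge is at crop (549,283)–(683,264) and the bed's far edge is at (545,322)–(672,305). Allowing for the tilt, the tool should shift about −3 mm along x. I'll lower it with a light grip so the bar can pivot between the pads and settle onto the slope.

Call:
servo_tool:
  deltas:
    - {"slide":[-0.025,0.005,0.05],"spin":0,"claw":0}
    - {"slide":[-0.025,0.005,0.1],"spin":0,"claw":0}
    - {"slide":[-0.025,0.005,0.16],"spin":0,"claw":0}
    - {"slide":[-0.025,0.005,0.22],"spin":0,"claw":0}
    - {"slide":[-0.025,0.005,0.26],"spin":0,"claw":0}
    - {"slide":[-0.025,0.005,0.29],"spin":0,"claw":0}
    - {"slide":[-0.025,0.005,0.31],"spin":0,"claw":0}
    - {"slide":[-0.025,0.005,0.33],"spin":0,"claw":0}
    - {"slide":[-0.025,0.005,0.35],"spin":0,"claw":0}
    - {"slide":[-0.025,0.005,0.37],"spin":0,"claw":0}
  grip_force: 8

```text
time_s: 17.07
eef_pos: [0.5288, 0.0779, 0.1162]
eef_rot: [-180.0, 0.0, -7.6]
ft_force: [-2.6, 0.6, -0.7]
opening: 0.0142
gripper_force: 8.0
```

```bash
cat > look.py <<'E'
import sys
from h import *
from bench import ctrl
o=ctrl.get_obs();print(np.round(o["eef_pos"],4),np.round(o["eef_rot"],1),"F",np.round(o["ft_force"],2),"T",np.round(o["torque"],2),round(o["opening"],4),o["time_s"])
s=snap("scene");cv2.imwrite(sys.argv[1],cv2.resize(s[0][170:250,360:460],None,fx=7,fy=7,interpolation=2)[:,:,::-1])
E
python3 look.py pics/l1.png
```

```text
[0.5288 0.0779 0.1162] [-180.     0.    -7.6] F [-2.55  0.6  -0.68] T [0.01 0.5  0.  ] 0.0142 17.0667
```

View pics/l1.png

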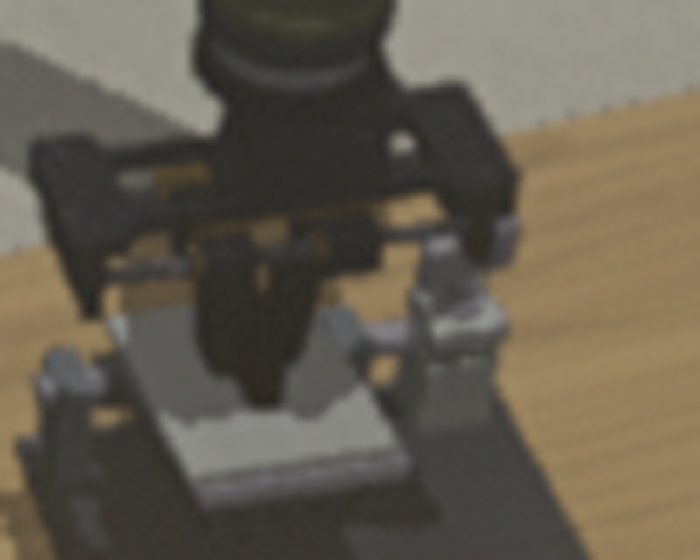

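The plate's far edge now rests on the bed. It lines up at (205,490)–(405,455), and the plate is partly pivoted. Pressing further along the bed normal.

Call:
servo_tool:
  deltas:
    - {"slide":[0,0,0.005],"spin":0,"claw":0}
    - {"slide":[0,0,0.01],"spin":0,"claw":0}
    - {"slide":[0,0,0.015],"spin":0,"claw":0}
    - {"slide":[0,0,0.02],"spin":0,"claw":0}
    - {"slide":[0,0,0.025],"spin":0,"claw":0}
    - {"slide":[0,0,0.03],"spin":0,"claw":0}
    - {"slide":[0,0,0.035],"spin":0,"claw":0}
    - {"slide":[0,0,0.04],"spin":0,"claw":0}
    - {"slide":[0,0,0.04],"spin":0,"claw":0}
    - {"slide":[0,0,0.04],"spin":0,"claw":0}

```text
time_s: 17.95
eef_pos: [0.5292, 0.0779, 0.1115]
eef_rot: [-180.0, -0.0, -7.6]
ft_force: [-2.0, 0.3, -0.0]
opening: 0.014
gripper_force: 8.0
```

```bash
cat > tilt.py <<'E'
# plane of the visible plate top (scene depth): points in the bed region above the bed, clear of the gripper
from h import *
from bench import ctrl
o=ctrl.get_obs();print(np.round(o["eef_pos"],4),np.round(o["eef_rot"],1),"F",np.round(o["ft_force"],2),"T",np.round(o["torque"],2),round(o["opening"],4),o["time_s"])
Ps=[]
for _ in range(4):
    p,d,K,E=snap("scene");C=cloud(d,K,E);yw=np.radians(-7.4);q=(C[...,:2]-[.539,.079]);x=q@[np.cos(yw),np.sin(yw)];y=q@[-np.sin(yw),np.cos(yw)]
    h=C[...,2]-(.099+.221*x);m=(np.abs(x)<.052)&(np.abs(y)<.038)&(np.abs(h-.005)<.014);Ps.append(np.c_[x[m],y[m],C[...,2][m]])
P=np.vstack(Ps)
for _ in range(5):
    A=np.c_[P[:,:2],np.ones(len(P))];z=np.linalg.lstsq(A,P[:,2],rcond=None)[0];r=P[:,2]-A@z;P=P[np.abs(r)<2.5*r.std()]
print("slope x",z[0].round(3),"slope y",z[1].round(3),"z centre",z[2].round(4),"n",len(P),"sd",r.std().round(4),"x range",np.percentile(P[:,0],[2,98]).round(3))
E
python3 tilt.py
```

```text
[0.5292 0.0779 0.1115] [-180.    -0.    -7.6] F [-1.99  0.27 -0.02] T [ 0.06  0.43 -0.01] 0.014 17.95
slope x 0.22 slope y -0.003 z centre 0.1025 n 1318 sd 0.0015 x range [-0.048  0.051]
```

The plate slope is 0.220 against 0.225 for the bed in the same camera, so it is nearly flush. A few more millimetres along the normal.

Call:
servo_tool:
  deltas:
    - {"slide":[0,0,0.005],"spin":0,"claw":0}
    - {"slide":[0,0,0.01],"spin":0,"claw":0}
    - {"slide":[0.002,0,0.015],"spin":0,"claw":0}
    - {"slide":[0.004,0,0.02],"spin":0,"claw":0}
    - {"slide":[0.005,0,0.025],"spin":0,"claw":0}
    - {"slide":[0.005,0,0.028],"spin":0,"claw":0}
    - {"slide":[0.005,0,0.028],"spin":0,"claw":0}
    - {"slide":[0.005,0,0.028],"spin":0,"claw":0}
    - {"slide":[0.005,0,0.028],"spin":0,"claw":0}
    - {"slide":[0.005,0,0.028],"spin":0,"claw":0}

```text
time_s: 18.98
eef_pos: [0.5299, 0.0778, 0.1082]
eef_rot: [-180.0, -0.0, -7.6]
ft_force: [-0.7, -0.1, 2.6]
opening: 0.0139
gripper_force: 8.0
```

```bash
python3 tilt.py; python3 look.py pics/l2.png
```

```text
[0.5299 0.0778 0.1082] [-180.    -0.    -7.6] F [-0.73 -0.12  2.63] T [0.19 0.36 0.01] 0.0139 18.9833
slope x 0.221 slope y -0.002 z centre 0.099 n 1293 sd 0.0016 x range [-0.048  0.05 ]
[0.5299 0.0778 0.1082] [-180.    -0.    -7.6] F [-1.49  1.73  3.19] T [0.23 0.32 0.01] 0.014 19.1833
```

View pics/l2.png

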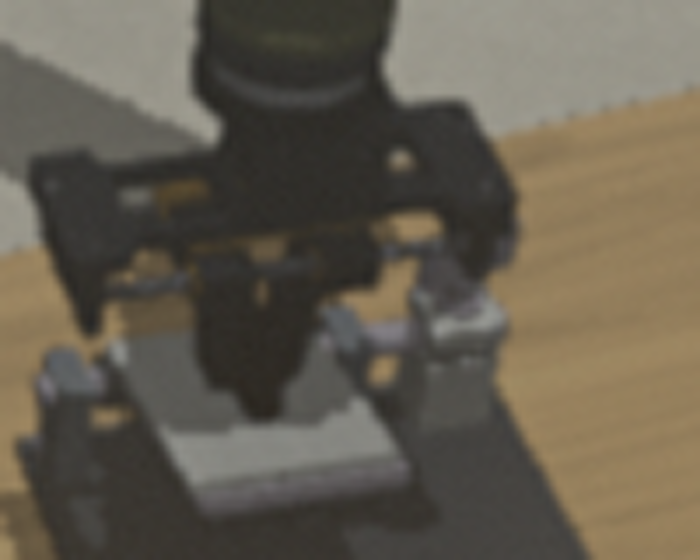

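The plate is flush: slope 0.221, buffers down about 5 mm, Fz about +3 N. The plate top now sits almost exactly where the bare bed top was, so comparing the edge profiles of the first image and this one checks the alignment directly.

Run:
```python
from h import *
p0,d0,K,E=load("scene");ps=[snap("scene")[0].astype(float) for _ in range(4)];p1=np.mean(ps,0);p0=p0.astype(float)
yw=np.radians(-7.4);X=np.array([np.cos(yw),np.sin(yw),.2235]);X/=np.linalg.norm(X);Y=np.array([-np.sin(yw),np.cos(yw),0]);n=np.cross(X,Y);O=np.array([.539,.079,.099])
def prof(img,o,pts):
    uv=np.array([proj(q,K,E) for q in pts.reshape(-1,3)]).astype(np.float32).reshape(pts.shape[:2]+(2,))
    return cv2.remap(img.astype(np.float32),uv[...,0],uv[...,1],cv2.INTER_LINEAR).mean(0)
for nm,ax,tr,vals,tv in(("far(+x)",X,Y,np.arange(.046,.078,.002),np.arange(-.03,.031,.005)),("left(+y)",Y,X,np.arange(.034,.058,.002),np.arange(.02,.05,.004)),("right(-y)",-Y,X,np.arange(.034,.058,.002),np.arange(-.02,.05,.004))):
    for lab,img,o in(("bed0",p0,O),("plate",p1,O+n*.001)):
        pts=np.array([[o+ax*v+tr*t for v in vals] for t in tv]);f=prof(img,o,pts);print(nm,lab,(vals[0]*1e3).round(),"RGBsum",f.sum(1).round().astype(int).tolist(),"R-B",(f[:,0]-f[:,2]).round().astype(int).tolist())
```

```text
far(+x) bed0 46.0 RGBsum [344, 344, 345, 346, 346, 344, 338, 328, 310, 290, 270, 255, 241, 226, 209, 192] R-B [1, 1, 1, 1, 1, 2, 2, 2, 2, 3, 3, 4, 4, 5, 6, 7]
far(+x) plate 46.0 RGBsum [398, 398, 398, 396, 390, 379, 359, 336, 314, 302, 297, 297, 296, 289, 277, 265] R-B [5, 5, 5, 5, 5, 6, 6, 6, 5, 5, 5, 4, 3, 3, 3, 3]
left(+y) bed0 34.0 RGBsum [349, 350, 346, 323, 279, 227, 190, 176, 177, 183, 194, 204] R-B [1, 1, 1, 1, 3, 4, 6, 7, 7, 7, 7, 7]
left(+y) plate 34.0 RGBsum [393, 377, 333, 263, 200, 169, 167, 172, 177, 183, 195, 206] R-B [5, 5, 5, 5, 6, 6, 6, 6, 6, 7, 7, 7]
right(-y) bed0 34.0 RGBsum [347, 347, 348, 349, 349, 341, 314, 265, 210, 172, 162, 172] R-B [1, 1, 1, 1, 2, 2, 2, 3, 6, 8, 11, 13]
right(-y) plate 34.0 RGBsum [314, 316, 316, 315, 318, 325, 331, 323, 290, 239, 193, 168] R-B [5, 6, 6, 6, 6, 6, 6, 6, 6, 6, 8, 10]
```

Edge profiles show the plate about 3.3 mm too far in −y (both sides agree, 91 mm width each) and about 3.5 mm too low in x. I'll lift slightly, shift and press again.

Call:
servo_tool:
  deltas:
    - {"slide":[0,0,-0.03],"spin":0,"claw":0}
    - {"slide":[0,0,-0.06],"spin":0,"claw":0}
    - {"slide":[0,0,-0.09],"spin":0,"claw":0}
    - {"slide":[0.015,-0.014,-0.09],"spin":0,"claw":0}
    - {"slide":[0.03,-0.028,-0.09],"spin":0,"claw":0}
    - {"slide":[0.03,-0.028,-0.07],"spin":0,"claw":0}
    - {"slide":[0.03,-0.028,-0.05],"spin":0,"claw":0}
    - {"slide":[0.03,-0.028,-0.03],"spin":0,"claw":0}
    - {"slide":[0.03,-0.028,-0.015],"spin":0,"claw":0}
    - {"slide":[0.03,-0.028,0.003],"spin":0,"claw":0}

```text
time_s: 20.27
eef_pos: [0.5351, 0.0806, 0.1081]
eef_rot: [-180.0, -0.1, -7.6]
ft_force: [3.1, 0.8, 4.0]
opening: 0.014
gripper_force: 8.0
```

```bash
cat > prof.py <<'E'
from h import *
p0,d0,K,E=load("scene");p1=np.mean([snap("scene")[0].astype(float) for _ in range(4)],0)
yw=np.radians(-7.4);X=np.array([np.cos(yw),np.sin(yw),.2235]);X/=np.linalg.norm(X);Y=np.array([-np.sin(yw),np.cos(yw),0]);n=np.cross(X,Y);O=np.array([.539,.079,.099])
for nm,ax,tr,vals,tvs in(("far",X,Y,np.arange(.046,.078,.002),(np.arange(-.035,-.009,.005),np.arange(.01,.036,.005))),("left",Y,X,np.arange(.034,.058,.002),(np.arange(.02,.05,.004),)),("right",-Y,X,np.arange(.034,.058,.002),(np.arange(-.02,.015,.004),np.arange(.015,.05,.004)))):
  for tv in tvs:
    for lab,img,o in(("bed0",p0,O),("plate",p1,O+n*.001)):
        uv=proj(np.array([[o+ax*v+tr*t for v in vals] for t in tv]),K,E).astype(np.float32)
        f=cv2.remap(img.astype(np.float32),uv[...,0],uv[...,1],1).mean(0).sum(1);g=np.gradient(f)
        w=np.where(-g>0,-g,0);k=np.argmax(w[:12]);sl=slice(max(k-2,0),k+3);print(nm,tv[0].round(3),lab,"edge mm",(1e3*(w[sl]@vals[sl])/w[sl].sum()).round(1),f.round().astype(int).tolist())
E
python3 tilt.py;python3 prof.py
```

```text
[0.5351 0.0806 0.1081] [-1.8e+02 -1.0e-01 -7.6e+00] F [3.12 0.75 4.05] T [ 0.16 -0.3   0.  ] 0.014 20.2667
slope x 0.221 slope y -0.0 z centre 0.0979 n 1277 sd 0.0017 x range [-0.048  0.05 ]
far -0.035 bed0 edge mm 64.0 [344, 345, 345, 346, 346, 345, 340, 330, 312, 293, 273, 257, 242, 228, 211, 193]
far -0.035 plate edge mm 65.9 [398, 398, 398, 398, 399, 399, 396, 390, 377, 354, 328, 304, 285, 270, 260, 253]
far 0.01 bed0 edge mm 64.1 [346, 346, 346, 348, 348, 346, 340, 329, 313, 293, 272, 256, 242, 228, 211, 196]
far 0.01 plate edge mm 66.0 [398, 398, 397, 398, 398, 398, 396, 389, 378, 357, 329, 304, 284, 269, 255, 246]
left 0.02 bed0 edge mm 42.4 [349, 350, 346, 323, 279, 227, 190, 176, 177, 183, 194, 204]
left 0.02 plate edge mm 42.4 [356, 368, 371, 342, 286, 221, 179, 168, 172, 181, 194, 206]
right -0.02 bed0 edge mm 48.2 [348, 347, 348, 350, 349, 342, 316, 266, 210, 174, 171, 191]
right -0.02 plate edge mm 48.5 [263, 264, 265, 266, 267, 265, 254, 230, 206, 186, 174, 173]
right 0.015 bed0 edge mm 48.3 [346, 347, 348, 349, 349, 339, 314, 264, 209, 170, 154, 154]
right 0.015 plate edge mm 48.6 [339, 343, 349, 358, 369, 372, 348, 297, 238, 193, 170, 161]
```

Sideways is now exact. In x the plate is about 1–1.5 mm too far, with about 6 mm of give. One small trim: ease up, back 1.2 mm, and press slightly less.

Call:
servo_tool:
  deltas:
    - {"slide":[0,0,-0.025],"spin":0,"claw":0}
    - {"slide":[0,0,-0.05],"spin":0,"claw":0}
    - {"slide":[-0.005,0,-0.07],"spin":0,"claw":0}
    - {"slide":[-0.01,0,-0.07],"spin":0,"claw":0}
    - {"slide":[-0.01,0,-0.07],"spin":0,"claw":0}
    - {"slide":[-0.01,0,-0.055],"spin":0,"claw":0}
    - {"slide":[-0.01,0,-0.04],"spin":0,"claw":0}
    - {"slide":[-0.01,0,-0.025],"spin":0,"claw":0}
    - {"slide":[-0.01,0,-0.01],"spin":0,"claw":0}
    - {"slide":[-0.01,0,-0.01],"spin":0,"claw":0}
  grip_force: 10

```text
time_s: 21.5
eef_pos: [0.5329, 0.0806, 0.1089]
eef_rot: [-180.0, -0.0, -7.6]
ft_force: [0.1, 0.5, 2.7]
opening: 0.0141
gripper_force: 10.0
```

```bash
python3 tilt.py;python3 prof.py; python3 look.py pics/l3.png
```

```text
[0.5329 0.0806 0.1089] [-180.    -0.    -7.6] F [0.09 0.51 2.73] T [ 0.03  0.19 -0.04] 0.0141 21.5
slope x 0.22 slope y 0.002 z centre 0.0994 n 1272 sd 0.0016 x range [-0.049  0.05 ]
far -0.035 bed0 edge mm 64.0 [344, 345, 345, 346, 346, 345, 340, 330, 312, 293, 273, 257, 242, 228, 211, 193]
far -0.035 plate edge mm 62.0 [399, 399, 399, 399, 397, 392, 379, 361, 338, 315, 296, 283, 274, 266, 259, 252]
far 0.01 bed0 edge mm 64.1 [346, 346, 346, 348, 348, 346, 340, 329, 313, 293, 272, 256, 242, 228, 211, 196]
far 0.01 plate edge mm 62.0 [397, 397, 398, 399, 397, 392, 381, 361, 336, 313, 295, 282, 273, 266, 258, 249]
left 0.02 bed0 edge mm 42.4 [349, 350, 346, 323, 279, 227, 190, 176, 177, 183, 194, 204]
left 0.02 plate edge mm 43.4 [379, 386, 388, 369, 320, 250, 193, 171, 172, 181, 194, 205]
right -0.02 bed0 edge mm 48.2 [348, 347, 348, 350, 349, 342, 316, 266, 210, 174, 171, 191]
right -0.02 plate edge mm 48.3 [263, 264, 265, 267, 267, 262, 247, 224, 200, 180, 170, 170]
right 0.015 bed0 edge mm 48.3 [346, 347, 348, 349, 349, 339, 314, 264, 209, 170, 154, 154]
right 0.015 plate edge mm 48.3 [354, 351, 353, 363, 376, 373, 341, 283, 227, 188, 166, 158]
[0.5329 0.0807 0.1092] [-180.    -0.    -7.6] F [ 0.86 -0.97  1.71] T [-0.02  0.06 -0.02] 0.0139 21.9
```

View pics/l3.png

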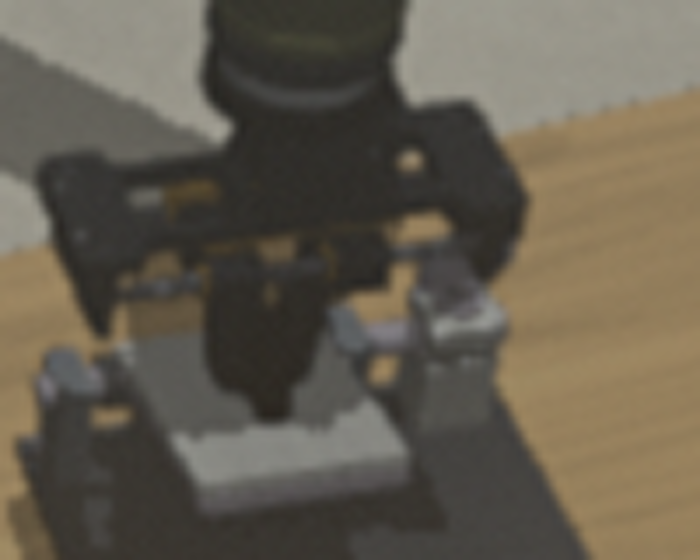

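The plate sits square on the bed. Its far edge is at crop (200,490)–(408,460), with both sides flush with the bed sides to about 1 mm. Slopes match and the buffers give about 4–5 mm. Handing in while still holding it pressed.

```bash
python3 -c "
from bench import ctrl
print(ctrl.hand_in())"
```

```text
the job is handed in; nothing more can be done
None
```

I turned the wing nut clockwise to its stop, then laid the plate on the bed flush and edge to edge (within about 1–2 mm by the camera). I handed in at about 22 s, still holding it pressed with roughly 4–5 mm of buffer give; no verdict was returned.

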